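Hold the bulldog clip open over the menu card

TASK

I want to slip today's note onto the menu card. Lift the loose wooden cap rail off the card's top edge and set it gently down, upright, in the wooden rail rest between its side and end walls; then pick up the steel bulldog clip, squeeze it well open and hold it gaping astride the card's bare top edge, near the middle, one jaw on each side and neither the jaws nor the clip's back resting on or touching the card. Finish while still holding the clip squeezed open there, in the air; leave the card where it stands and leave the other things on the sideboard alone.

Things in the scene. Friction and masses are not known exactly. Their poses are not given: they have to be found in the camera images.
- card: Menu card: stiff off-white board 110 wide (its y), 4 thick (its x), upright in a teak foot block 64 x 130 x 22 high; loose, about 0.7 kg. Origin: centre of the foot's underside, z up. Top edge 130 above the origin. Turned up to about 30 degrees either way from square to the robot.
- card_edge (a point): Middle of the menu card's top edge (130 mm above the surface); axes as card: x across the 4 mm thickness, y along the edge, z up.
- cap: Cap rail: dark teak strip 100 long (its y), 19 wide (its x), 26 high, about 50 g, with a slot 7 wide, 18 deep along its whole underside; sits loose on the card's top edge (underside 112 above the surface) and lifts straight off. Origin: centre of underside, z up. Pinch across the 19 mm at mid-length. In the rest it lies lengthwise, slot down, on the plate.
- cap_rest: Rail rest: fixed mid-brown wooden plate 130 long (its y), 50 wide (its x), 6 thick, on the other side of the card from the clip, length roughly away from the robot. Walls up to z 20: an end wall at each end (inner faces 116 apart) and side walls (inner faces 27 apart) beside the last 26 mm at each end; the middle 66 mm is open at the sides for fingers. Origin: centre of underside.
- rest_floor (a point): Middle of the rail rest's plate top (6 mm above the surface), where the cap rail's underside centre belongs; axes as cap_rest.
- clip: Bulldog clip, bare steel, 60 g, standing on its shut jaws, two finger plates up in a V: 40 wide (its y), 90 high, 52 across (its x) at the plates' rolled ends. Origin: middle of the shut jaws' underside, z up. This body is the -x half; the other turns on a pivot 42 up, axis y. Pinching the plates together along x spreads the jaws; squeezed evenly, each half leans by half the joint value.
- clip_arm (a joint): Opening angle of the clip (rad): 0 shut, 0.6 hard stop. A spring shuts it: pinch force at the rolled ends about 4 N to begin, 11 N at the stop. At 0.6 the rolled ends are 24 mm across (outside) and the jaw tips 25 mm apart; at 0.3, about 39 mm across and 12.5 mm apart. Squeezing fully to the stop does no harm.
- clip_pivot (a point): Middle of the clip's pivot, 42 mm above the jaw tips when shut; about 34 mm of card fits between the spread jaws below it. Axes as clip.
- grip_a (a point): Middle of the rolled end (8 mm round bar, 36 long along y) of the finger plate on the -x half: 22 mm to -x of the pivot and 44 mm above it when shut (86 mm above the surface). Pinch here.
- grip_b (a point): The same on the other, +x half.
- tip_a (a point): Middle of the inner lower edge of the jaw on the -x half.
- tip_b (a point): The same on the other, +x half (the two coincide when the clip is shut).
- bottle: Bystander: closed amber rum bottle, 74 round, 234 high. Origin: centre of its base.
- decanter: Bystander: round glass decanter with a cork, 116 round, 184 high. Origin: centre of its base.
- opener: Bystander: flat aluminium bottle opener 137 long (its x), 38 wide, 6 high, lying nearer the robot than the card. Origin: on its underside, about 3 mm nearer the ring end than its middle.
- scoop: Bystander: red plastic ice scoop 163 long (its x), 56 wide, 30 high, lying. Origin: on its underside where handle and pan meet.
- sugar: Bystander: white sugar bowl, 84 round, 50 high. Origin: centre of its base.
There are look-alikes about, which are no part of the job. There is more than one size of the cap_rest; the one meant has the size given above. Of the things shaped like the clip, the steel one is meant.

How it is judged (in metres and radians):
On the way, in this order (a step that is already met when the one before it is completed fails the run):
1. the cap rail sits upright in the rail rest, let go (x of cap in the frame of rest_floor between -0.007 and 0.007 m and y of cap in the frame of rest_floor between -0.012 and 0.012 m and z of cap in the frame of rest_floor between -0.003 and 0.004 m and angle between cap's own z axis and vertical below 0.12 rad and contact force between the fingers and cap below 0.05 N and linear speed of cap below 0.02 m/s), for 0.2 s.
2. the clip is up in the gripper, squeezed open, jaw tips clear above the sideboard (height (world z) of clip_pivot above 0.08 m and value of joint clip_arm above 0.3 rad and contact force between the fingers and clip above 2 N), for 0.2 s.
At the end, for the whole second after the job is handed in: Rail upright on the rest's plate (7 mm across, 12 mm along), let go. Fingers hold the still clip over 0.3 rad open astride the card: tips 4 mm or more off its mid-plane, 6-36 mm below the edge, pivot within 35 mm of mid-edge, 0.25 rad parallel, under 0.3 N on the card; card moved under 25 mm (all of step 1 and ((x of tip_a in the frame of card_edge below -0.004 m and x of tip_b in the frame of card_edge above 0.004 m) or (x of tip_b in the frame of card_edge below -0.004 m and x of tip_a in the frame of card_edge above 0.004 m)) and z of tip_a in the frame of card_edge between -0.036 and -0.006 m and z of tip_b in the frame of card_edge between -0.036 and -0.006 m and y of clip_pivot in the frame of card_edge between -0.035 and 0.035 m and angle between the y axis of clip and the y axis of card_edge, either way round below 0.25 rad and value of joint clip_arm above 0.3 rad and height (world z) of clip_pivot above 0.12 m and contact force between the fingers and clip above 2 N and contact force between clip and card below 0.3 N and linear speed of clip below 0.03 m/s and angle between card's own z axis and vertical below 0.05 rad and distance of card from where it was at the start of the episode below 0.025 m and contact force between the arm and card below 0.5 N); the arm keeps its last pose, push and grip.
It fails at once if a bystander (bottle, decanter, opener, scoop, sugar bowl) is pushed more than 30 mm or tipped over (distance of any of bottle, decanter, opener, scoop, sugar from where it was at the start of the episode above 0.03 m or angle between any of bottle, decanter, opener, scoop, sugar's own z axis and vertical above 0.5 rad).
It fails at once if the cap rail is dropped or flung (moves faster than 0.7 m/s out of the fingers) (contact force between the fingers and cap below 0.05 N and linear speed of cap above 0.7 m/s).
It fails at once if the menu card is knocked over or shoved more than 40 mm (angle between card's own z axis and vertical above 0.4 rad or distance of card from where it was at the start of the episode above 0.04 m).
It also fails if it takes over 64 s, if anything falls off the work surface, if the arm or the gripper's body presses on something with over 40 N, if the wrist force passes 120 N, or if a joint passes its speed limit or range.

ROBOT

A 6-joint arm with a two-finger parallel gripper is mounted at the origin on the work surface. World frame = base frame: x ahead of the robot, y to its left, z up, the work surface at z = 0. Lengths are in mm, angles in rad, forces in N, time in s.
With the tool pointing down it reaches from about 350 to 975 mm from the base axis. Payload 17.4 kg.
Tool frame: the origin (TCP) lies midway between the tips of the shut fingers; the grasp point (between the pads) lies 19 mm behind it; x points along the fingers, z is the direction in which the jaws open and shut, and the axes are right-handed (so a half turn about x gives the same grasp; the last joint's range is limited). The gripper opens to 85 mm and grips with 20 to 120 N. Pads are 22 mm wide; open, the fingers measure 114 mm over their backs; the gripper's body (76 mm by 85 mm) begins 54 mm behind the grasp point. The pads swing forward as they close: fully open they stand 13 mm farther back than shut.
Start: joints at [-0.038, 0.116, 1.442, -0, 1.584, -0.038], TCP at [675.006, -0.009, 231.303] pointing down, gripper open.
Joint ranges: [-2.83, 2.83], [-0.83, 2.19], [0.07, 2.5], [-1.14, 4.28], [0.01, 3], [-2.97, 2.97]. Speed limits (rad/s): [1.89, 1.89, 2.22, 3.14, 3.14, 3.14].

INTERFACE

Orientations are given as a rotation vector (axis times angle).
In Python, from station import ctrl, eyes gives the robot as it stands. The module is installed in compiled form; this text tells all that it offers.
- The arm moves only by the tool jog_arm, never from a script. Its argument "moves" is a list of rows, each an object of numbers: "tx", "ty", "tz": the shift along the tool's x, y, z in mm; "ax", "ay", "az": the turn, a rotation vector about the tool's x, y, z in degrees; "gripper": the finger opening in mm, from 0 to 85.4. In form: [{"tx": .., "ty": .., "tz": .., "ax": .., "ay": .., "az": .., "gripper": ..}, ...]. A call has 1 to 20 rows; each row shifts and turns the commanded pose from where the row before left it, along the tool's axes as they then stand; what a row does not reach is not made up. A row lasts 1/8 s, in which the tool goes at most 62.5 mm and 10.7 degrees, less where a joint would pass 70% of its speed; a pose out of reach is approached as far as the arm can. A call with a gripper value outside its range is refused whole. The fingers move at their own pace and stop on an object; the grip force is fixed at half the most. Time passes only in rows, so rows that do not move let the fingers close. It gives the time, the measured TCP pose, the force and the opening at its end, in the units of the state.
- ctrl.state(): the state, without advancing time (a new reading comes with each control period).
- eyes.capture(name): name is "scene" or "side" or "wrist"; returns a dict with "pixels" (400x640x3 uint8, red, green, blue), "intrinsics" (3x3 intrinsics, pixels), "k1" (the pictures are not rectified: a ray, as slopes to the right and down, at radius r is drawn at 1 + k1 r^2 times it, then the intrinsics apply), "camera_from_world" (4x4, takes a point from world to camera coordinates). Camera axes: x right, y down, z forward; pixel columns grow to the right and rows downward; lengths in mm; the calibration is good to about 2 mm. A picture is of the moment at which its call begins. There is no depth.
- ctrl.finish_job(): hands the job in, once; it reports no verdict.
The state is a dict: "clock": time; "joints": joint angles; "dq": joint speeds; "joint_efforts": joint torques, N m; "ee_pos": TCP position; "tcp_rot": TCP orientation; "force": force on the tool from outside, world axes, zero at the start; "moment": the same for the moment, N m; "grip_width": opening from 0.0 (shut) to 1.0 (fully open).
Only numpy, scipy, OpenCV 4.12 (cv2) and the standard library are available. Lean on these libraries where they do the work, as an engineer would, in place of code of your own. Each camera call takes 0.05 s, during which the arm holds its last target.

## Working session

There is one attempt and no reset: what is moved stays moved. The work goes in short steps, Python scripts to look and compute and a tool call to move; the robot and the scene stay as the last step left them, time stands still between calls to the robot, and variables do not carry over. Pictures are saved under pics/ and viewed, and the job is handed in when it is done.

Besides the shell and the picture viewer there is one more tool, called after "Call:" as name([rows], argument=value, ...), one row to a line, values as JSON. jog_arm: Moves the arm, as the interface text tells. Its arguments: {"type":"object","properties":{"moves":{"type":"array","items":{"type":"object","properties":{"tx":{"type":"number"},"ty":{"type":"number"},"tz":{"type":"number"},"ax":{"type":"number"},"ay":{"type":"number"},"az":{"type":"number"},"gripper":{"type":"number"}}}}},"required":["moves"]}

```bash
mkdir -p pics
cat > h.py <<'E'
import numpy as np, cv2
from station import ctrl, eyes
def cap(n,f):
    d=eyes.capture(n); cv2.imwrite(f'pics/{f}.png',d['pixels'][:,:,::-1]); np.savez(f'pics/{f}.npz',**d); return d
def load(f): return dict(np.load(f'pics/{f}.npz'))
def ray(d,uv):
    K=d['intrinsics'];k=float(d['k1']);T=d['camera_from_world']
    p=np.array([(uv[0]-K[0,2])/K[0,0],(uv[1]-K[1,2])/K[1,1]]);q=p.copy()
    for _ in range(30): q=p/(1+k*(q@q))
    R=T[:3,:3];o=-R.T@T[:3,3];v=R.T@np.array([q[0],q[1],1]);return o,v
def onz(d,uv,z):
    o,v=ray(d,uv);return o+v*(z-o[2])/v[2]
def two(a,ua,b,ub):
    o1,v1=ray(a,ua);o2,v2=ray(b,ub);v1/=np.linalg.norm(v1);v2/=np.linalg.norm(v2)
    s=np.linalg.lstsq(np.c_[v1,-v2],o2-o1,rcond=None)[0];p=o1+s[0]*v1;q=o2+s[1]*v2
    return (p+q)/2,np.linalg.norm(p-q)
def proj(d,P):
    K=d['intrinsics'];k=float(d['k1']);T=d['camera_from_world']
    c=T[:3,:3]@np.array(P,float)+T[:3,3];q=c[:2]/c[2];q=q*(1+k*(q@q));return K[0,0]*q[0]+K[0,2],K[1,1]*q[1]+K[1,2]
E
python3 - <<'E'
from h import *
for n in ['scene','side','wrist']:
    d=cap(n,n+'0');T=d['camera_from_world'];print(n,(-T[:3,:3].T@T[:3,3]).round(),T[2,:3].round(2))
print(ctrl.state())
E
```

```text
scene [893. 577. 849.] [-0.33 -0.63 -0.7 ]
side [ 497. -939.  616.] [ 0.05  0.86 -0.51]
wrist [675.  64. 372.] [-0.   -0.26 -0.97]
{'clock': 0.15, 'joints': array([-3.78100516e-02,  1.16374684e-01,  1.44207088e+00,  1.38488235e-05,
        1.58397492e+00, -3.77921110e-02]), 'dq': array([-0.00237424, -0.00205957, -0.00361396, -0.00048943, -0.00092923,
       -0.0012777 ]), 'joint_efforts': array([ 7.81324125e-04, -7.32512355e+01, -6.32847619e+01, -3.31336332e-05,
        5.00968890e-03,  2.64853352e-04]), 'ee_pos': array([ 6.74877041e+02, -7.04967552e-03,  2.30757927e+02]), 'tcp_rot': array([4.93971514e-05, 1.57162305e+00, 2.14906189e-05]), 'force': array([0.09583696, 0.62579788, 0.05173607]), 'moment': array([0.04827022, 0.01238965, 0.01060395]), 'grip_width': 1.0001969160835822}
```

View pics/scene0.png

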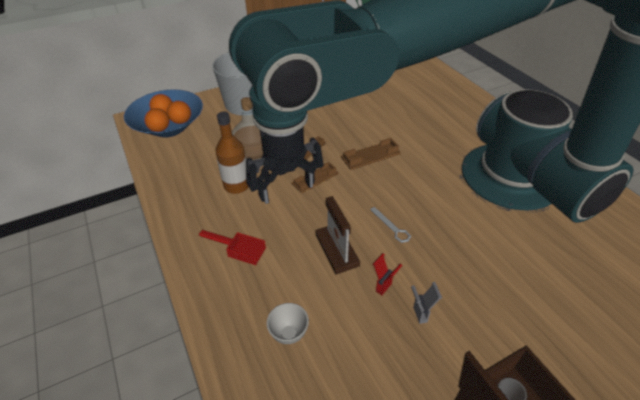

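View pics/side0.png

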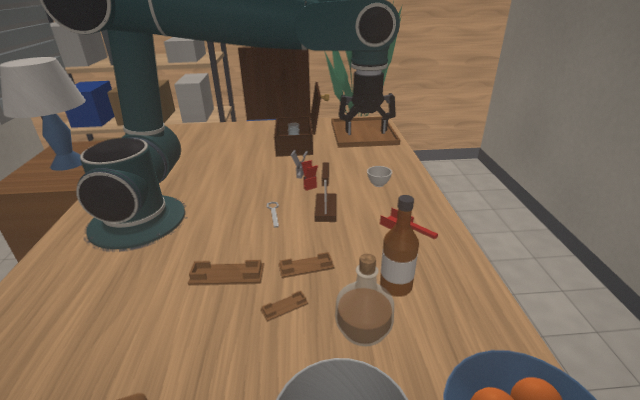

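View pics/wrist0.png

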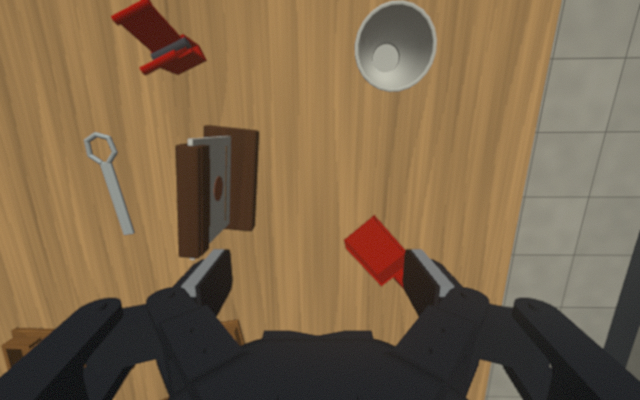

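Run:
```python
from h import *
s=cv2.imread('pics/side0.png')
cv2.imwrite('pics/a1.png',cv2.resize(s[230:330,170:350],None,fx=4.4,fy=4.4,interpolation=cv2.INTER_CUBIC))
cv2.imwrite('pics/a2.png',cv2.resize(s[140:240,250:370],None,fx=6,fy=6,interpolation=cv2.INTER_CUBIC))
s=cv2.imread('pics/scene0.png')
cv2.imwrite('pics/a3.png',cv2.resize(s[190:330,300:450],None,fx=4.2,fy=4.2,interpolation=cv2.INTER_CUBIC))
```

```text
(no output)
```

View pics/a1.png

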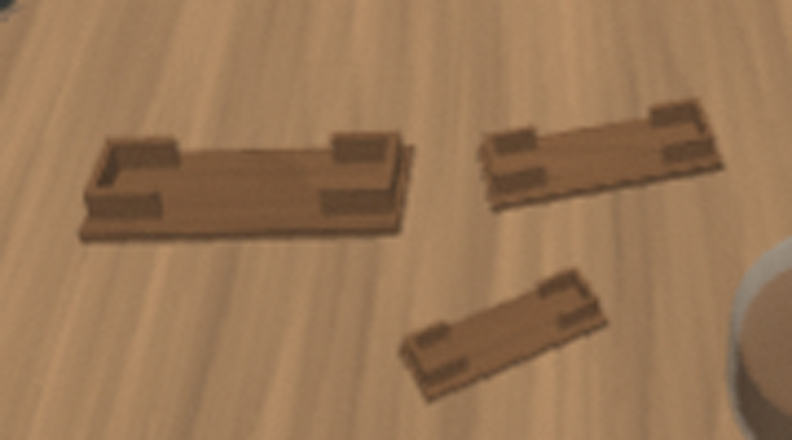

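View pics/a2.png

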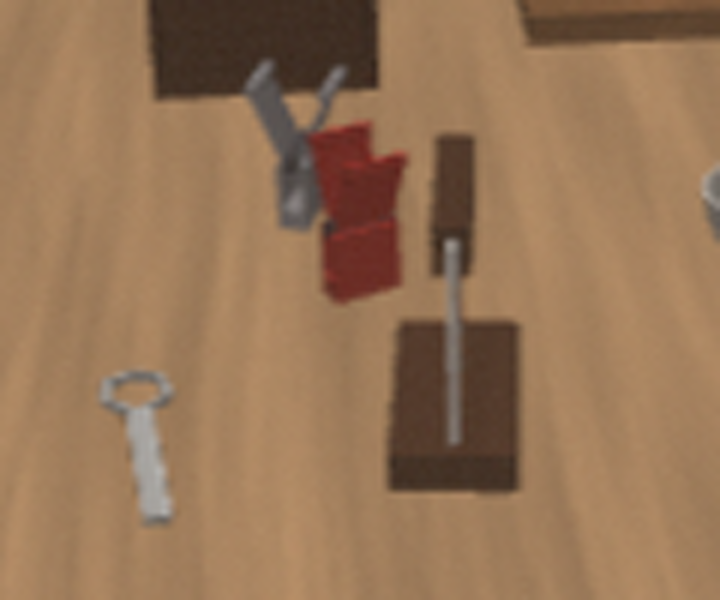

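View pics/a3.png

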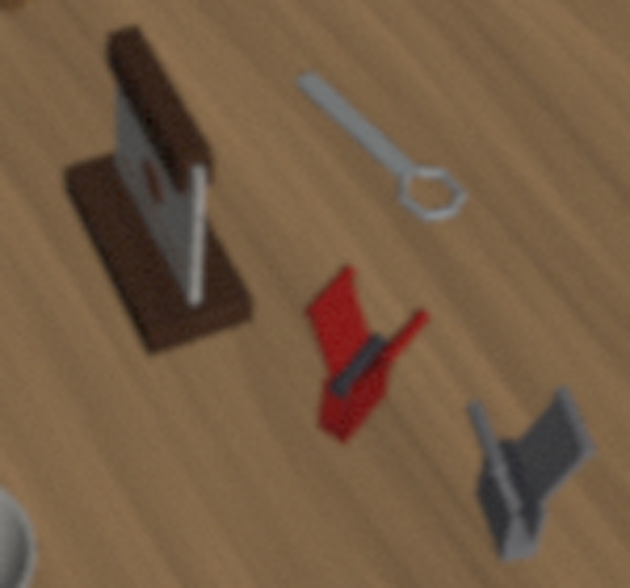

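Run:
```python
from h import *
s=load('side0');c=load('scene0')
f=lambda x,y:((x+.5)/4.4+170-.5,(y+.5)/4.4+230-.5)
for n,a,b in [('A',(82,241),(400,235)),('B',(495,211),(722,170)),('C',(430,402),(606,325))]:
    P,Q=onz(s,f(*a),0),onz(s,f(*b),0);print(n,P.round(),Q.round(),np.linalg.norm(P-Q))
g=lambda x,y:((x+.5)/6+249.5,(y+.5)/6+139.5)
k=lambda x,y:((x+.5)/4.2+299.5,(y+.5)/4.2+189.5)
print('card foot side',[onz(s,g(*p),z).round() for p,z in [((390,490),0),((518,490),0),((403,322),22),((519,322),22)]])
print('card foot scene',[onz(c,k(*p),z).round() for p,z in [((152,352),0),((250,315),0),((65,182),0)]])
print('cap top side',[onz(s,g(*p),138).round() for p in [(437,136),(473,136),(433,232),(470,232)]])
print('cap top scene',[onz(c,k(*p),138).round() for p in [(108,40),(135,27),(180,165),(208,150)]])
# clip: roll ends, base
print('clip side rolls',[onz(s,g(*p),88).round() for p in [(248,88),(272,65),(330,70)]])
print('base side',[onz(s,g(*p),0).round() for p in [(280,225),(312,230)]])
print('clip scene rolls',[onz(c,k(*p),88).round() for p in [(475,407),(512,512),(563,392),(588,450)]])
print('base scene',[onz(c,k(*p),0).round() for p in [(510,560),(530,555)]])
```

```text
A [ 218. -285.    0.] [ 388. -294.    0.] 169.59807640763498
B [ 438. -280.    0.] [ 563. -258.    0.] 126.87399472929998
C [ 410. -407.    0.] [ 495. -366.    0.] 94.12698853791704
card foot side [array([527., -54.,   0.]), array([588., -60.,   0.]), array([541.,  68.,  22.]), array([601.,  62.,  22.])]
card foot scene [array([597.,  62.,   0.]), array([537.,  66.,   0.]), array([584., -68.,   0.])]
cap top side [array([559.,  49., 138.]), array([577.,  48., 138.]), array([550., -50., 138.]), array([567., -52., 138.])]
cap top scene [array([569., -41., 138.]), array([552., -43., 138.]), array([579.,  54., 138.]), array([561.,  52., 138.])]
clip side rolls [array([463., 227.,  88.]), array([477., 258.,  88.]), array([510., 247.,  88.])]
base side [array([476., 224.,   0.]), array([495., 216.,   0.])]
clip scene rolls [array([506., 215.,  88.]), array([525., 269.,  88.]), array([464., 228.,  88.]), array([474., 260.,  88.])]
base scene [array([499., 255.,   0.]), array([489., 257.,  -0.])]
```

Call:
jog_arm([
  {"tz": -56,"gripper": 85},
  {"tz": -56},
  {"ax": 5},
  {},
])

```text
invalid input
```

Run:
```python
from h import *
d=cap('wrist','w1');s=ctrl.state();print(s['ee_pos'],s['tcp_rot'],s['clock'])
cap('scene','scene1');cap('side','side1')
cv2.imwrite('pics/w1b.png',cv2.resize(cv2.imread('pics/w1.png'),(800,500)))
```

```text
[ 6.74900801e+02 -1.07602789e-02  2.30859482e+02] [4.14645406e-05 1.57147862e+00 2.28736069e-05] 0.2
```

View pics/w1b.png

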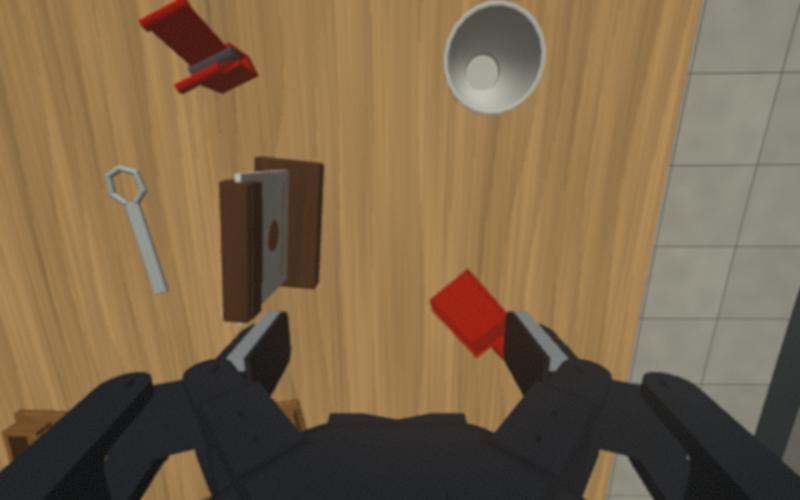

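Call:
jog_arm([
  {"tx": 0,"ty": 0,"tz": -56,"ax": 0,"ay": 0,"az": 0,"gripper": 85},
  {"tx": 0,"ty": 0,"tz": -56,"ax": 0,"ay": 0,"az": 0,"gripper": 85},
  {"tx": 0,"ty": 0,"tz": 0,"ax": 5,"ay": 0,"az": 0,"gripper": 85},
  {"tx": 0,"ty": 0,"tz": 0,"ax": 0,"ay": 0,"az": 0,"gripper": 85},
])

```text
clock: 0.8
ee_pos: [562.8, -0.0, 231.8]
tcp_rot: [0.068, 1.569, -0.068]
force: [1.1, -0.7, -0.5]
grip_width: 0.995
```

Run:
```python
from h import *
d=cap('wrist','w1');s=ctrl.state();print(s['ee_pos'],s['tcp_rot'],s['clock'])
cap('scene','scene1');cap('side','side1')
cv2.imwrite('pics/w1b.png',cv2.resize(cv2.imread('pics/w1.png'),(800,500)))
```

```text
[ 5.63128801e+02 -3.91609011e-02  2.31506320e+02] [ 0.06714648  1.569368   -0.06719693] 0.85
```

View pics/w1b.png

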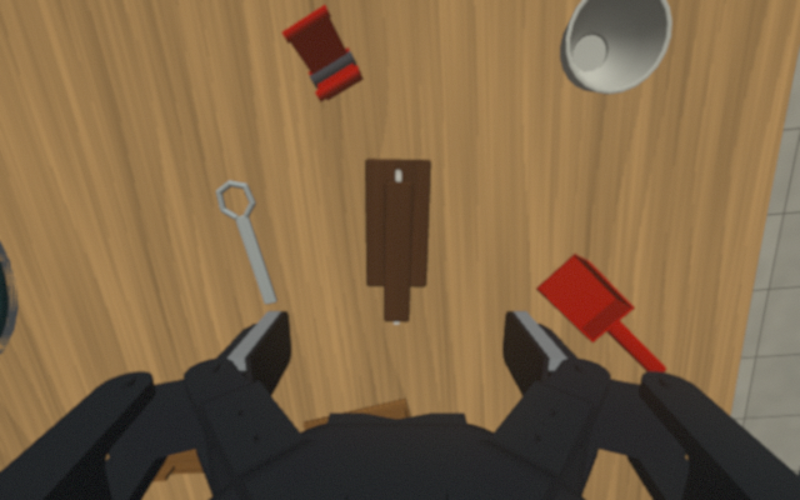

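Run:
```python
from h import *
from scipy.spatial.transform import Rotation as R
d=load('w1');a=load('scene1');b=load('side1')
im=cv2.imread('pics/w1.png');cv2.imwrite('pics/w1c.png',cv2.resize(im[120:270,270:370],None,fx=6,fy=4,interpolation=cv2.INTER_CUBIC))
for n in ['scene1','side1']:
    x=cv2.imread(f'pics/{n}.png');cv2.imwrite(f'pics/{n}c.png',cv2.resize(x[150:290,270:450],None,fx=4.4,fy=4.2,interpolation=cv2.INTER_CUBIC))
f=lambda p:((p[0]+.5)*.8-.5,(p[1]+.5)*.8-.5)
for p in [(385,185),(411,185),(385,320),(409,320)]: print(onz(d,f(p),138).round(1))
print('card end bits z130',onz(d,f((398,175)),130),onz(d,f((397,323)),130))
print('foot',[onz(d,f(p),22).round(1) for p in [(365,160),(430,160),(366,285),(427,286)]])
```

```text
[559.5  49.5 138. ]
[576.3  48.1 138. ]
[550.4 -45.2 138. ]
[567.6 -46.7 138. ]
card end bits z130 [568.42378124  54.82386476 130.        ] [558.50754052 -52.08954278 130.        ]
foot [array([538.5,  67.5,  22. ]), array([600.1,  62.1,  22. ]), array([525.8, -57.6,  22. ]), array([589.1, -64.2,  22. ])]
```

View pics/w1c.png

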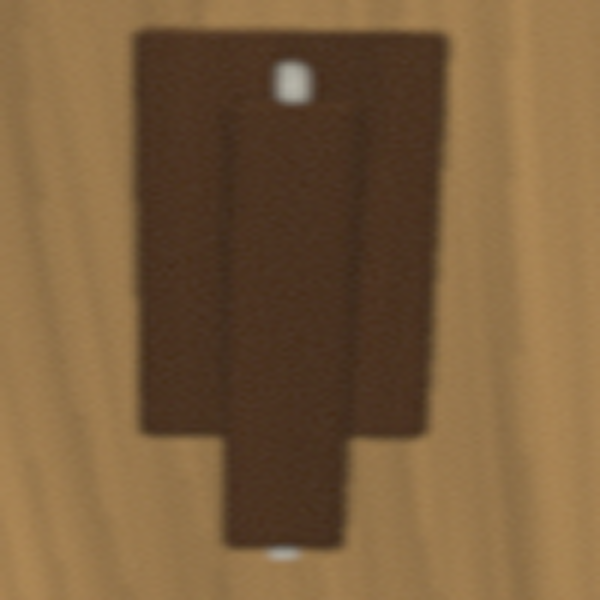

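View pics/scene1c.png

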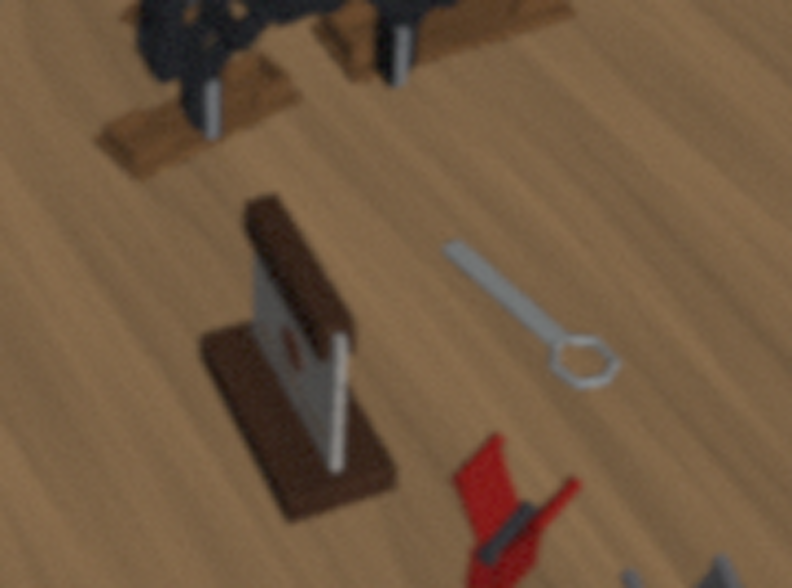

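View pics/side1.png

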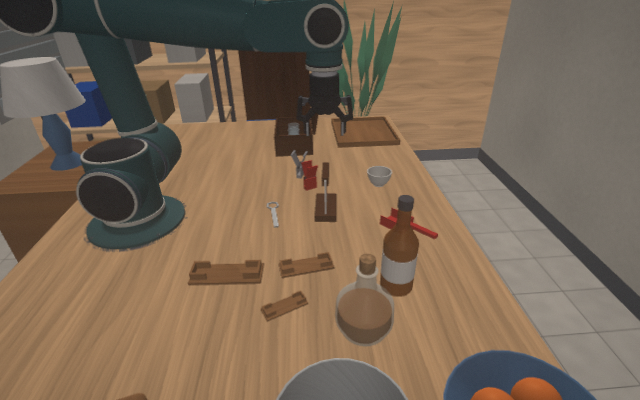

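Call:
jog_arm([
  {"tx": 40,"ty": 2,"tz": 0,"ax": 0,"ay": 0,"az": 0,"gripper": 85},
  {"tx": 40,"ty": 0,"tz": 0,"ax": 0,"ay": 0,"az": 0,"gripper": 60},
  {"tx": 26,"ty": 0,"tz": 0,"ax": 0,"ay": 0,"az": 0,"gripper": 45},
  {"tx": 10,"ty": 0,"tz": 0,"ax": 0,"ay": 0,"az": 0,"gripper": 40},
  {"tx": 0,"ty": 0,"tz": 0,"ax": 0,"ay": 0,"az": 0,"gripper": 32},
  {"tx": 0,"ty": 0,"tz": 0,"ax": 0,"ay": 0,"az": 0,"gripper": 32},
])

```text
clock: 1.7
ee_pos: [563.8, 2.0, 116.6]
tcp_rot: [0.068, 1.568, -0.068]
force: [-0.5, -0.4, 0.9]
grip_width: 0.376
```

Run:
```python
from h import *
cap('wrist','w2');s=ctrl.state();print(s['ee_pos'],s['tcp_rot'],s['clock'],s['grip_width'])
```

```text
[563.7865126    1.93561295 116.58010127] [ 0.06837343  1.56807053 -0.06838436] 1.75 0.37217315731220657
```

View pics/w2.png

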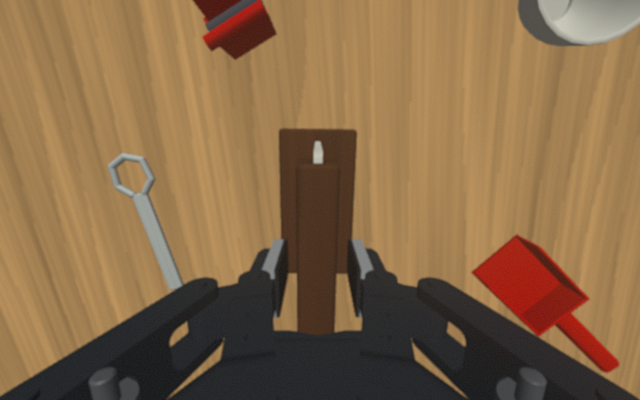

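Call:
jog_arm([
  {"tx": 1,"ty": 0,"tz": 0,"ax": 0,"ay": 0,"az": 0,"gripper": 25},
  {"tx": 0,"ty": 0,"tz": 0,"ax": 0,"ay": 0,"az": 0,"gripper": 20},
  {"tx": 0,"ty": 0,"tz": 0,"ax": 0,"ay": 0,"az": 0,"gripper": 12},
  {"tx": 0,"ty": 0,"tz": 0,"ax": 0,"ay": 0,"az": 0,"gripper": 12},
  {"tx": 0,"ty": 0,"tz": 0,"ax": 0,"ay": 0,"az": 0,"gripper": 12},
])

```text
clock: 2.38
ee_pos: [563.4, 2.0, 114.8]
tcp_rot: [0.068, 1.569, -0.069]
force: [-0.1, 0.2, 4.8]
grip_width: 0.21
```

Call:
jog_arm([
  {"tx": -5,"ty": 0,"tz": 0,"ax": 0,"ay": 0,"az": 0,"gripper": 12},
  {"tx": -20,"ty": 0,"tz": 0,"ax": 0,"ay": 0,"az": 0,"gripper": 12},
  {"tx": -30,"ty": 0,"tz": 0,"ax": 0,"ay": 0,"az": 0,"gripper": 12},
  {"tx": -30,"ty": 0,"tz": 0,"ax": 0,"ay": 0,"az": 0,"gripper": 12},
  {"tx": 0,"ty": 0,"tz": 0,"ax": 0,"ay": 0,"az": 0,"gripper": 12},
])

```text
clock: 3.0
ee_pos: [564.1, 2.0, 203.0]
tcp_rot: [0.068, 1.565, -0.068]
force: [-0.6, -0.2, -0.9]
grip_width: 0.207
```

Run:
```python
from h import *
cap('side','s3');cap('wrist','w3')
x=cv2.imread('pics/s3.png');y=cv2.resize(x[100:240,240:400],None,fx=4.2,fy=4.2)
cv2.imwrite('pics/s3c.png',y)
```

```text
(no output)
```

View pics/s3c.png

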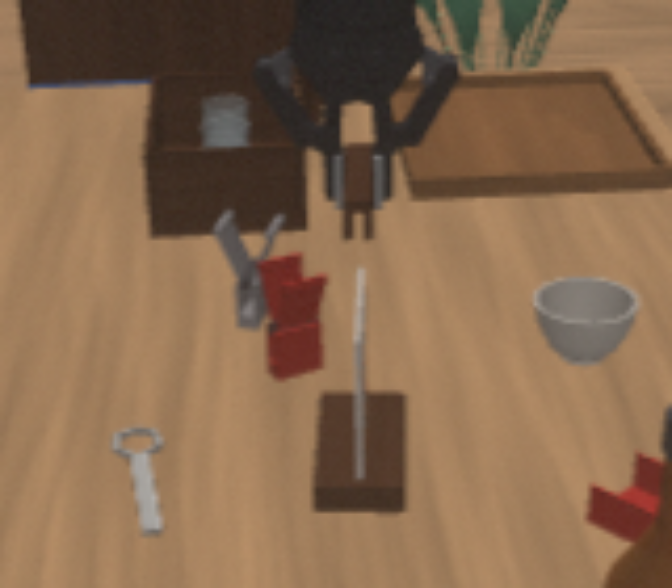

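View pics/w3.png

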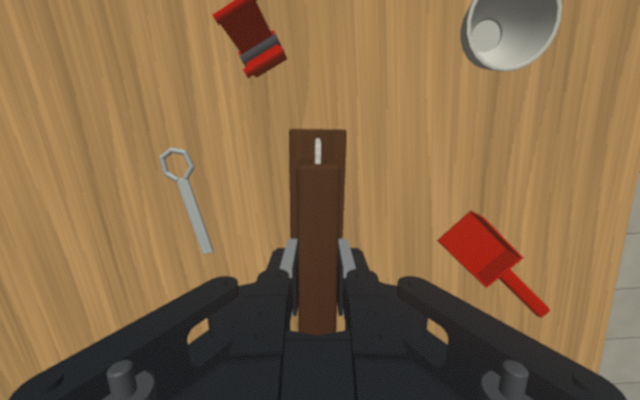

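Run:
```python
from h import *
s=load('side0');print('bottle',onz(s,(398,283),0),'decanter',onz(s,(365,322),0))
c=load('scene0');print(onz(c,(234,185),0))
```

```text
bottle [ 705.90262172 -321.21328823    0.        ] decanter [ 611.23206874 -425.76160701    0.        ]
[ 704.80621849 -328.60530077    0.        ]
```

Call:
jog_arm([
  {"tx": 0,"ty": -50,"tz": -9,"ax": 0,"ay": 0,"az": 0,"gripper": 12},
  {"tx": 0,"ty": -50,"tz": -9,"ax": 0,"ay": 0,"az": 0,"gripper": 12},
  {"tx": 0,"ty": -50,"tz": -9,"ax": 0,"ay": 0,"az": 0,"gripper": 12},
  {"tx": 0,"ty": -50,"tz": -9,"ax": 0,"ay": 0,"az": 0,"gripper": 12},
  {"tx": 0,"ty": -50,"tz": -9,"ax": 0,"ay": 0,"az": 0,"gripper": 12},
  {"tx": 0,"ty": 0,"tz": 0,"ax": 9,"ay": 0,"az": 0,"gripper": 12},
  {"tx": 0,"ty": 0,"tz": 0,"ax": 9,"ay": 0,"az": 0,"gripper": 12},
  {"tx": 0,"ty": 0,"tz": 0,"ax": 9,"ay": 0,"az": 0,"gripper": 12},
  {"tx": 0,"ty": 0,"tz": 0,"ax": 9,"ay": 0,"az": 0,"gripper": 12},
  {"tx": 0,"ty": 0,"tz": 0,"ax": 9,"ay": 0,"az": 0,"gripper": 12},
  {"tx": 0,"ty": 0,"tz": 0,"ax": 9,"ay": 0,"az": 0,"gripper": 12},
  {"tx": 0,"ty": 0,"tz": 0,"ax": 9,"ay": 0,"az": 0,"gripper": 12},
  {"tx": 0,"ty": 0,"tz": 0,"ax": 9,"ay": 0,"az": 0,"gripper": 12},
  {"tx": 0,"ty": 0,"tz": 0,"ax": 3,"ay": 0,"az": 0,"gripper": 12},
  {"tx": 0,"ty": 0,"tz": 0,"ax": 0,"ay": 0,"az": 0,"gripper": 12},
])

```text
clock: 4.97
ee_pos: [496.3, -243.0, 198.4]
tcp_rot: [1.079, 1.288, -1.08]
force: [0.3, -0.0, -1.1]
grip_width: 0.209
```

Run:
```python
from h import *
from scipy.spatial.transform import Rotation as R
d=cap('wrist','w4');cap('side','s4');cap('scene','sc4');s=ctrl.state();print(s['ee_pos'],R.from_rotvec(s['tcp_rot']).as_matrix().round(3),s['clock'])
cv2.imwrite('pics/w4b.png',cv2.resize(cv2.imread('pics/w4.png'),(800,500)))
x=cv2.imread('pics/s4.png');cv2.imwrite('pics/s4c.png',cv2.resize(x[170:330,170:370],None,fx=4,fy=3.7))
```

```text
[ 496.42877814 -243.06330892  198.88519786] [[-0.001  0.985  0.175]
 [ 0.     0.175 -0.985]
 [-1.    -0.001 -0.   ]] 5.125
```

View pics/w4b.png

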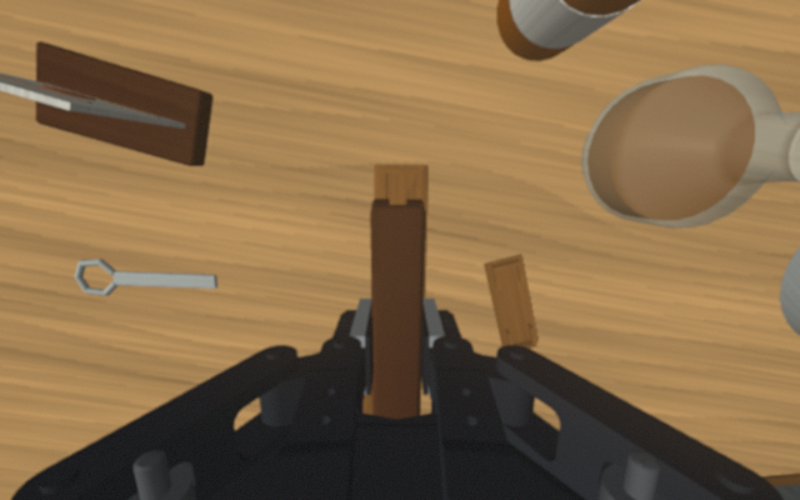

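View pics/s4c.png

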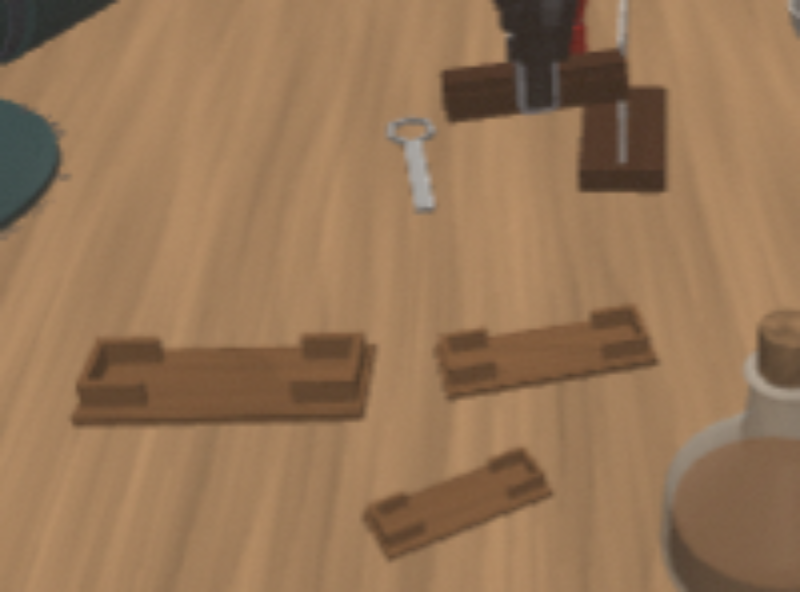

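View pics/sc4.png

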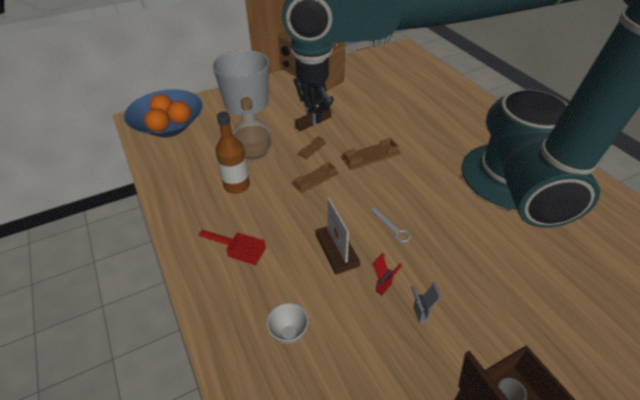

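Run:
```python
from h import *
x=cv2.imread('pics/sc4.png');cv2.imwrite('pics/sc4c.png',cv2.resize(x[150:205,280:350],None,fx=10,fy=10,interpolation=cv2.INTER_CUBIC))
x=cv2.imread('pics/w4.png');cv2.imwrite('pics/w4c.png',cv2.resize(x[120:200,280:360],None,fx=7,fy=7,interpolation=cv2.INTER_CUBIC))
x=cv2.imread('pics/s4.png');cv2.imwrite('pics/s4d.png',cv2.resize(x[245:285,272:342],None,fx=11,fy=11,interpolation=cv2.INTER_CUBIC))
```

```text
(no output)
```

View pics/sc4c.png

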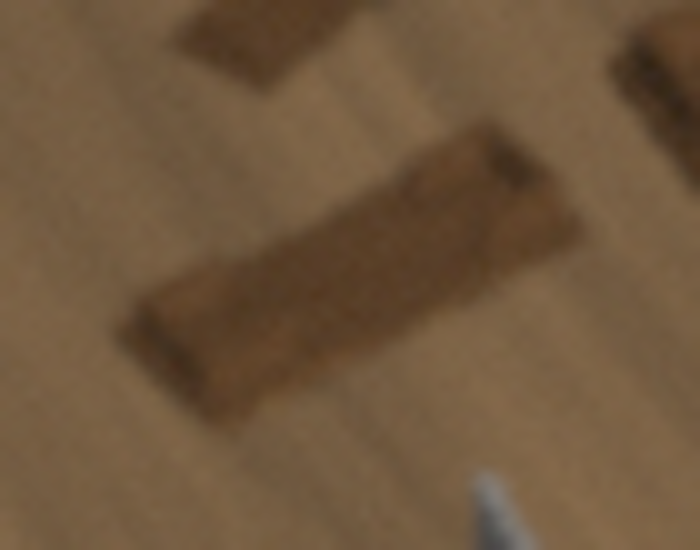

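View pics/w4c.png

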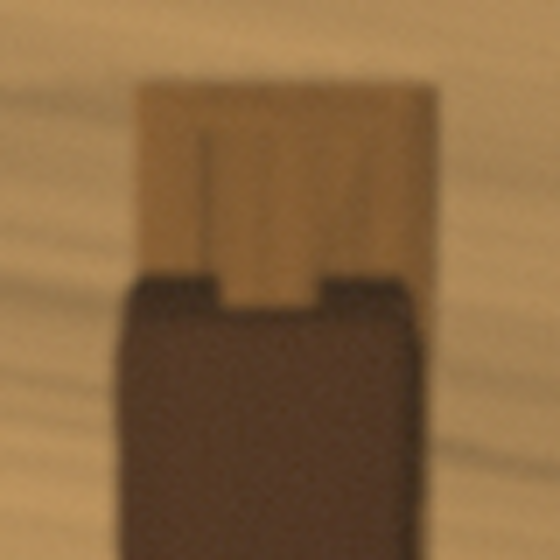

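View pics/s4d.png

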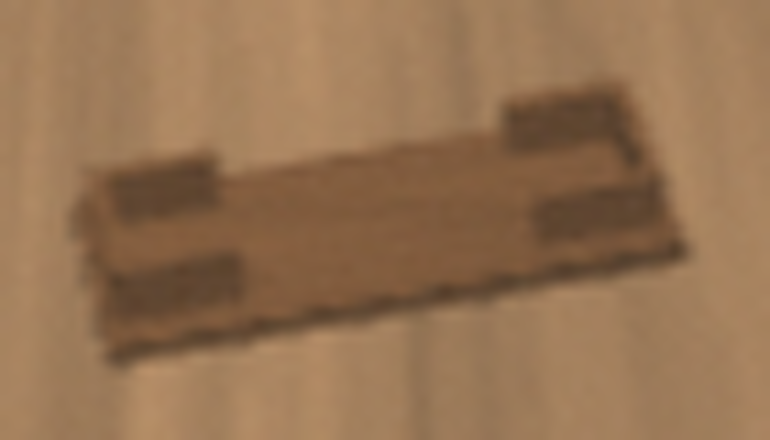

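Run:
```python
from h import *
s=load('s4');w=load('w4');c=load('sc4')
fs=lambda x,y:((x+.5)/11+271.5,(y+.5)/11+244.5)
fw=lambda x,y:((x+.5)/7+279.5,(y+.5)/7+119.5)
fc=lambda x,y:((x+.5)/10+279.5,(y+.5)/10+149.5)
print('side near z0',[onz(s,fs(*p),0).round(1) for p in [(112,362),(688,254)]])
print('side near z6',[onz(s,fs(*p),6).round(1) for p in [(110,347),(680,240)]])
print('side far z6',[onz(s,fs(*p),6).round(1) for p in [(230,178),(495,133)]])
print('wrist end z6',[onz(w,fw(*p),6).round(1) for p in [(138,83),(415,83),(138,270)]])
print('wrist right z0',onz(w,fw(437,90),0).round(1))
print('wrist end z20',[onz(w,fw(*p),20).round(1) for p in [(138,83),(430,83)]])
print('scene z0',[onz(c,fc(*p),0).round(1) for p in [(120,335),(218,428),(582,232)]],'z6',[onz(c,fc(*p),6).round(1) for p in [(245,245),(420,160),(310,380),(470,290)]])
# cap end top in wrist
print('cap z221',[onz(w,fw(*p),221).round(1) for p in [(122,320),(415,320)]], 'z195',[onz(w,fw(*p),196).round(1) for p in [(135,275),(408,275)]])
```

```text
side near z0 [array([ 436.8, -279.6,    0. ]), array([ 563.9, -256.2,    0. ])]
side near z6 [array([ 436.8, -281.4,    6. ]), array([ 561.9, -258.2,    6. ])]
side far z6 [array([ 462.7, -228.8,    6. ]), array([ 523.2, -218.5,    6. ])]
wrist end z6 [array([ 554.5, -213.9,    6. ]), array([ 562.4, -258. ,    6. ]), array([ 524.9, -218.6,    6. ])]
wrist right z0 [ 561.9 -262.3    0. ]
wrist end z20 [array([ 554.8, -214.7,   20. ]), array([ 562.7, -259.3,   20. ])]
scene z0 [array([ 560.5, -260.6,    0. ]), array([ 552.3, -214.5,    0. ]), array([ 426.1, -237.5,   -0. ])] z6 [array([ 516.1, -271.8,    6. ]), array([ 455.6, -280.8,    6. ]), array([ 524.4, -214. ,    6. ]), array([ 468.7, -225.3,    6. ])]
cap z221 [array([ 544.9, -227.8,  221. ]), array([ 548. , -244.9,  221. ])] z195 [array([ 545., -227.,  196.]), array([ 548.4, -246.2,  196. ])]
```

Call:
jog_arm([
  {"tx": 40,"ty": -2,"tz": 3,"ax": 0,"ay": 0,"az": 0,"gripper": 12},
  {"tx": 50,"ty": 0,"tz": 0,"ax": 0,"ay": 0,"az": 0,"gripper": 12},
  {"tx": 50,"ty": 0,"tz": 0,"ax": 0,"ay": 0,"az": 0,"gripper": 12},
  {"tx": 29,"ty": 0,"tz": 0,"ax": 0,"ay": 0,"az": 0,"gripper": 12},
  {"tx": 0,"ty": 0,"tz": 0,"ax": 0,"ay": 0,"az": 0,"gripper": 12},
])

```text
clock: 5.75
ee_pos: [494.0, -245.8, 28.2]
tcp_rot: [1.079, 1.291, -1.08]
force: [-0.1, -0.9, 0.4]
grip_width: 0.213
```

Run:
```python
from h import *
d=cap('wrist','w5');cap('side','s5');cap('scene','sc5')
a=cv2.imread('pics/w5.png')[80:220,260:380];b=cv2.imread('pics/s5.png')[215:285,262:352];c=cv2.imread('pics/sc5.png')[140:210,270:360]
cv2.imwrite('pics/m5a.png',cv2.resize(a,None,fx=4,fy=4,interpolation=cv2.INTER_CUBIC))
cv2.imwrite('pics/m5.png',np.vstack([cv2.resize(q,(540,295),interpolation=cv2.INTER_CUBIC) if 0 else cv2.resize(q,None,fx=4.2,fy=4.2,interpolation=cv2.INTER_CUBIC) for q in (b,c)]))
```

```text
(no output)
```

View pics/m5.png

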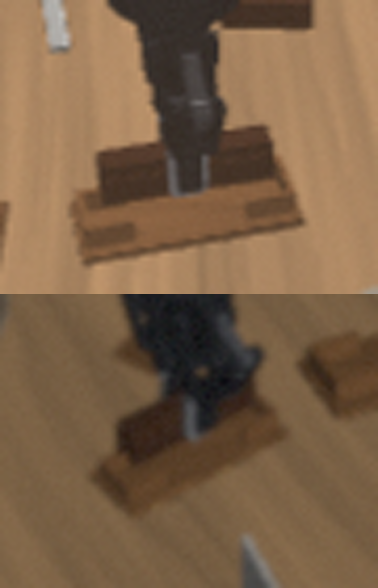

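View pics/m5a.png

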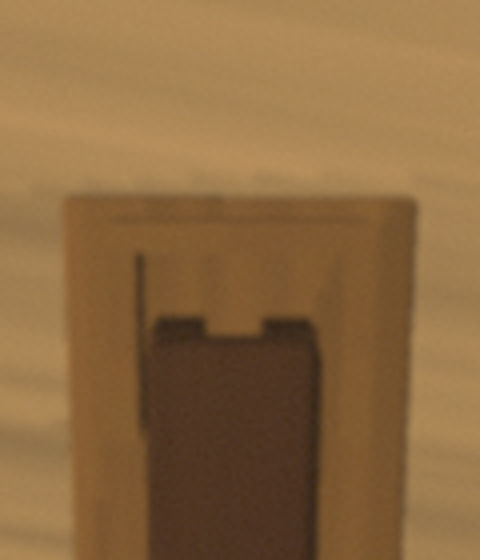

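Call:
jog_arm([
  {"tx": 8,"ty": 0,"tz": 0.6,"ax": 0,"ay": 0,"az": 0,"gripper": 12},
  {"tx": 6,"ty": 0,"tz": 0,"ax": 0,"ay": 0,"az": 0,"gripper": 12},
  {"tx": 3,"ty": 0,"tz": 0,"ax": 0,"ay": 0,"az": 0,"gripper": 12},
  {"tx": 0,"ty": 0,"tz": 0,"ax": 0,"ay": 0,"az": 0,"gripper": 12},
  {"tx": 0,"ty": 0,"tz": 0,"ax": 0,"ay": 0,"az": 0,"gripper": 12},
])

```text
clock: 6.52
ee_pos: [495.3, -247.1, 13.5]
tcp_rot: [1.08, 1.287, -1.08]
force: [-1.5, 0.5, -0.2]
grip_width: 0.208
```

Call:
jog_arm([
  {"tx": 1,"ty": 0,"tz": 0,"ax": 0,"ay": 0,"az": 0,"gripper": 12},
  {"tx": 1,"ty": 0,"tz": 0,"ax": 0,"ay": 0,"az": 0,"gripper": 12},
  {"tx": 0,"ty": 0,"tz": 0,"ax": 0,"ay": 0,"az": 0,"gripper": 12},
])

```text
clock: 6.9
ee_pos: [495.2, -247.0, 11.2]
tcp_rot: [1.08, 1.287, -1.08]
force: [0.5, 0.8, -1.1]
grip_width: 0.21
```

Call:
jog_arm([
  {"tx": 1,"ty": 0,"tz": 0,"ax": 0,"ay": 0,"az": 0,"gripper": 12},
  {"tx": 1,"ty": 0,"tz": 0,"ax": 0,"ay": 0,"az": 0,"gripper": 12},
  {"tx": 0,"ty": 0,"tz": 0,"ax": 0,"ay": 0,"az": 0,"gripper": 12},
])

```text
clock: 7.28
ee_pos: [495.2, -247.0, 9.2]
tcp_rot: [1.08, 1.287, -1.08]
force: [0.2, -0.2, 0.2]
grip_width: 0.206
```

Run:
```python
from h import *
d=cap('wrist','w6');cap('side','s6')
a=cv2.imread('pics/w6.png')[80:220,260:380];b=cv2.imread('pics/s6.png')[215:285,262:352]
cv2.imwrite('pics/m6.png',np.hstack([cv2.resize(a,(480,560)),cv2.resize(b,(315,560)) if 0 else cv2.copyMakeBorder(cv2.resize(b,(315,245),interpolation=cv2.INTER_CUBIC),0,315,0,0,cv2.BORDER_CONSTANT)]))
print(ctrl.state()['force'])
```

```text
[-0.22603707 -0.11115162 -0.90165053]
```

View pics/m6.png

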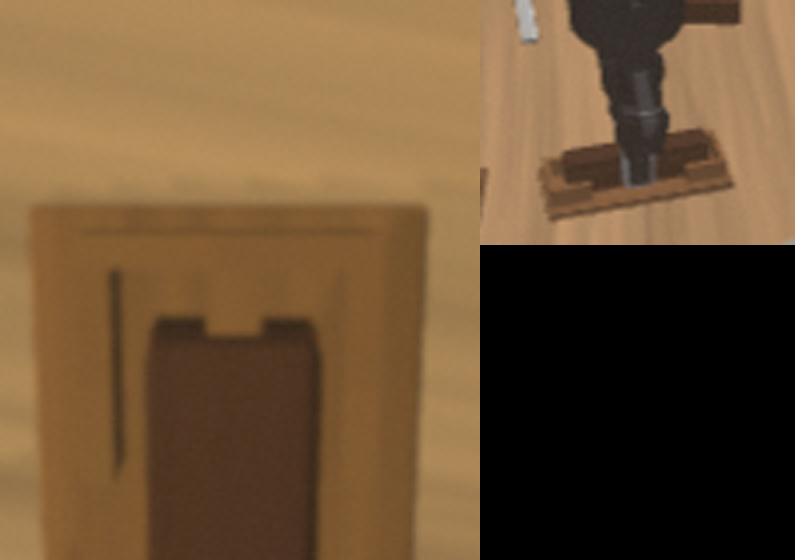

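Call:
jog_arm([
  {"tx": 0.5,"ty": 0,"tz": 0,"ax": 0,"ay": 0,"az": 0,"gripper": 12},
  {"tx": 0,"ty": 0,"tz": 0,"ax": 0,"ay": 0,"az": 0,"gripper": 12},
  {"tx": 0,"ty": 0,"tz": 0,"ax": 0,"ay": 0,"az": 0,"gripper": 12},
])

```text
clock: 7.75
ee_pos: [495.2, -247.0, 8.8]
tcp_rot: [1.08, 1.287, -1.08]
force: [-0.8, -0.6, -0.1]
grip_width: 0.204
```

Call:
jog_arm([
  {"tx": 0.5,"ty": 0,"tz": 0,"ax": 0,"ay": 0,"az": 0,"gripper": 12},
  {"tx": 0,"ty": 0,"tz": 0,"ax": 0,"ay": 0,"az": 0,"gripper": 12},
])

```text
clock: 8.0
ee_pos: [495.2, -247.1, 8.8]
tcp_rot: [1.08, 1.287, -1.08]
force: [-4.1, 1.9, 7.1]
grip_width: 0.207
```

Call:
jog_arm([
  {"tx": -0.5,"ty": 0,"tz": 0,"ax": 0,"ay": 0,"az": 0,"gripper": 20},
  {"tx": 0,"ty": 0,"tz": 0,"ax": 0,"ay": 0,"az": 0,"gripper": 24},
  {"tx": 0,"ty": 0,"tz": 0,"ax": 0,"ay": 0,"az": 0,"gripper": 30},
  {"tx": 0,"ty": 0,"tz": 0,"ax": 0,"ay": 0,"az": 0,"gripper": 36},
  {"tx": 0,"ty": 0,"tz": 0,"ax": 0,"ay": 0,"az": 0,"gripper": 36},
])

```text
clock: 8.62
ee_pos: [495.2, -247.0, 8.8]
tcp_rot: [1.08, 1.287, -1.08]
force: [0.3, -0.6, -0.6]
grip_width: 0.425
```

Call:
jog_arm([
  {"tx": -10,"ty": 0,"tz": 0,"ax": 0,"ay": 0,"az": 0,"gripper": 36},
  {"tx": -30,"ty": 0,"tz": 0,"ax": 0,"ay": 0,"az": 0,"gripper": 36},
  {"tx": -50,"ty": 0,"tz": 0,"ax": 0,"ay": 0,"az": 0,"gripper": 50},
  {"tx": -50,"ty": 0,"tz": 0,"ax": 0,"ay": 0,"az": 0,"gripper": 70},
  {"tx": -50,"ty": 0,"tz": 0,"ax": 0,"ay": 0,"az": 0,"gripper": 80},
])

```text
clock: 9.25
ee_pos: [495.0, -246.9, 201.4]
tcp_rot: [1.08, 1.286, -1.079]
force: [1.0, 0.2, -0.1]
grip_width: 0.935
```

Run:
```python
from h import *
d=cap('wrist','w7');cap('side','s7');cap('scene','sc7')
b=cv2.imread('pics/s7.png')[225:285,262:352];c=cv2.imread('pics/sc7.png')[140:200,270:360]
cv2.imwrite('pics/m7.png',np.vstack([cv2.resize(q,None,fx=5,fy=5,interpolation=cv2.INTER_CUBIC) for q in (b,c)]))
```

```text
(no output)
```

View pics/m7.png

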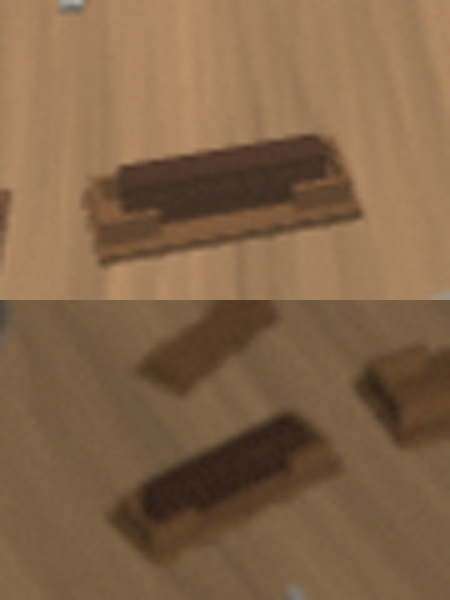

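View pics/w7.png

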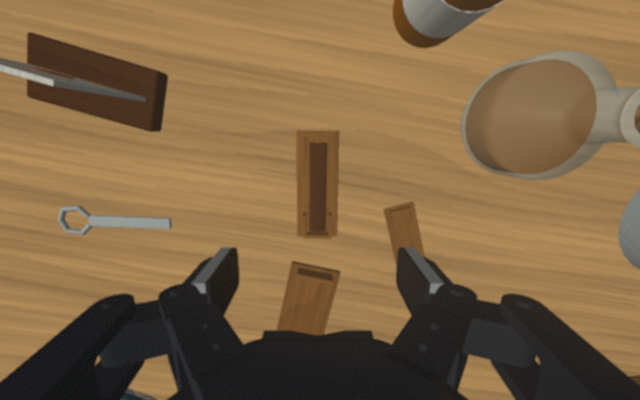

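Call:
jog_arm([
  {"tx": 0,"ty": 0,"tz": 0,"ax": -9,"ay": 0,"az": 0,"gripper": 85},
  {"tx": 0,"ty": 0,"tz": 0,"ax": -9,"ay": 0,"az": 0,"gripper": 85},
  {"tx": 0,"ty": 0,"tz": 0,"ax": -9,"ay": 0,"az": 0,"gripper": 85},
  {"tx": 0,"ty": 0,"tz": 0,"ax": -9,"ay": 0,"az": 0,"gripper": 85},
  {"tx": 0,"ty": 0,"tz": 0,"ax": -9,"ay": 0,"az": 0,"gripper": 85},
  {"tx": 0,"ty": 0,"tz": 0,"ax": -9,"ay": 0,"az": 0,"gripper": 85},
  {"tx": 0,"ty": 0,"tz": 0,"ax": -8,"ay": 0,"az": 0,"gripper": 85},
  {"tx": 0,"ty": 48,"tz": -17.5,"ax": 0,"ay": 0,"az": 0,"gripper": 85},
  {"tx": 0,"ty": 48,"tz": -17.5,"ax": 0,"ay": 0,"az": 0,"gripper": 85},
  {"tx": 0,"ty": 48,"tz": -17.5,"ax": 0,"ay": 0,"az": 0,"gripper": 85},
  {"tx": 0,"ty": 48,"tz": -17.5,"ax": 0,"ay": 0,"az": 0,"gripper": 85},
  {"tx": 0,"ty": 48,"tz": -17.5,"ax": 0,"ay": 0,"az": 0,"gripper": 85},
  {"tx": 0,"ty": 48,"tz": -17.5,"ax": 0,"ay": 0,"az": 0,"gripper": 85},
  {"tx": 0,"ty": 48,"tz": -17.5,"ax": 0,"ay": 0,"az": 0,"gripper": 85},
  {"tx": 0,"ty": 48,"tz": -17.5,"ax": 0,"ay": 0,"az": 0,"gripper": 85},
  {"tx": 0,"ty": 46,"tz": -17,"ax": 0,"ay": 0,"az": 0,"gripper": 85},
  {"tx": 0,"ty": 0,"tz": 0,"ax": 0,"ay": 0,"az": 0,"gripper": 85},
])

```text
clock: 11.52
ee_pos: [477.9, 212.8, 197.8]
tcp_rot: [0.244, 1.559, -0.244]
force: [-0.1, -0.9, -0.3]
grip_width: 0.996
```

Run:
```python
from h import *
from scipy.spatial.transform import Rotation as R
d=cap('wrist','w8');s=ctrl.state();print(s['ee_pos'],R.from_rotvec(s['tcp_rot']).as_matrix().round(3),s['joints'].round(2))
cap('side','s8')
cv2.imwrite('pics/w8b.png',cv2.resize(cv2.imread('pics/w8.png'),(800,500)))
```

```text
[478.18495059 211.42188181 197.93352905] [[-0.001  0.307  0.952]
 [-0.001  0.952 -0.307]
 [-1.    -0.001 -0.001]] [ 0.37 -0.21  1.81 -0.    1.54  0.68]
```

View pics/w8b.png

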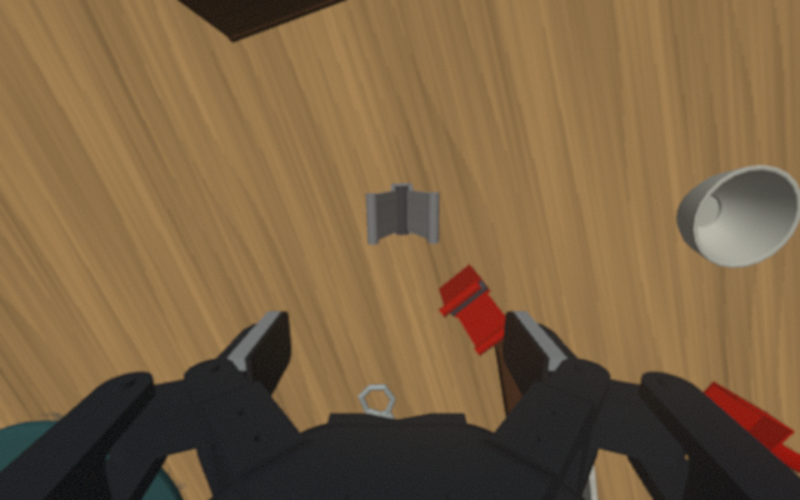

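Run:
```python
from h import *
from scipy.spatial.transform import Rotation as R
d=load('w8');s=ctrl.state();M=R.from_rotvec(s['tcp_rot']).as_matrix();p=s['ee_pos']
im=cv2.imread('pics/w8.png');cv2.imwrite('pics/w8c.png',cv2.resize(im[140:290,280:410],None,fx=5,fy=4,interpolation=cv2.INTER_CUBIC))
f=lambda q:((q[0]+.5)*.8-.5,(q[1]+.5)*.8-.5)
for q in [(366,193),(440,192),(368,243),(439,243)]:
    P=onz(d,f(q),86);print(P.round(1),(M.T@(P-p)).round(1))
for q in [(472,265),(441,290),(440,312),(505,345),(480,355)]: 
    print('red',[(onz(d,f(q),z)).round(0) for z in (0,86)],(M.T@(onz(d,f(q),80)-p)).round(1))
```

```text
[470.5 259.7  86. ] [112.1  44.5 -22.6]
[520.2 244.5  86. ] [112.   45.4  29.4]
[460.2 225.3  86. ] [112.1   8.6 -21.8]
[509.4 209.5  86. ] [112.1   8.7  29.9]
red [array([538., 156.,   0.]), array([528., 186.,  86.])] [118.   -9.7  56.2]
red [array([502., 140.,   0.]), array([501., 174.,  86.])] [118.1 -29.9  33.5]
red [array([494., 117.,   0.]), array([495., 157.,  86.])] [118.1 -48.2  33.3]
red [array([549.,  60.,   0.]), array([536., 114.,  86.])] [118.1 -76.7  86.6]
red [array([521.,  57.,   0.]), array([515., 112.,  86.])] [118.1 -85.8  67.1]
```

View pics/w8c.png

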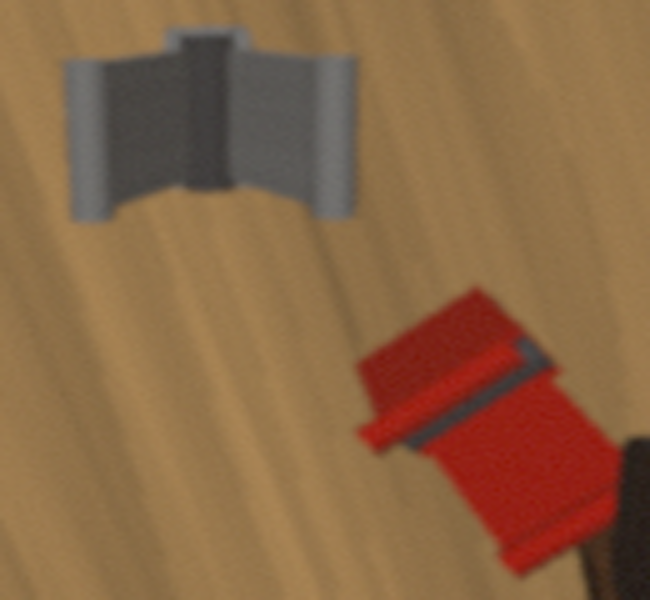

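Call:
jog_arm([
  {"tx": 0,"ty": 27,"tz": 3,"ax": 0,"ay": 0,"az": 0,"gripper": 85},
  {"tx": 40,"ty": 0,"tz": 0,"ax": 0,"ay": 0,"az": 0,"gripper": 85},
  {"tx": 48,"ty": 0,"tz": 0,"ax": 0,"ay": 0,"az": 0,"gripper": 85},
  {"tx": 30,"ty": 0,"tz": 0,"ax": 0,"ay": 0,"az": 0,"gripper": 85},
  {"tx": 0,"ty": 0,"tz": 0,"ax": 0,"ay": 0,"az": 0,"gripper": 80},
])

```text
clock: 12.25
ee_pos: [489.0, 233.6, 78.7]
tcp_rot: [0.246, 1.56, -0.25]
force: [0.5, 1.0, 0.3]
grip_width: 0.936
```

Run:
```python
from h import *
d=cap('wrist','w9');s=ctrl.state();print(s['ee_pos'],s['grip_width'])
```

```text
[489.93245124 234.15032514  80.75122723] 0.9391629964828501
```

View pics/w9.png

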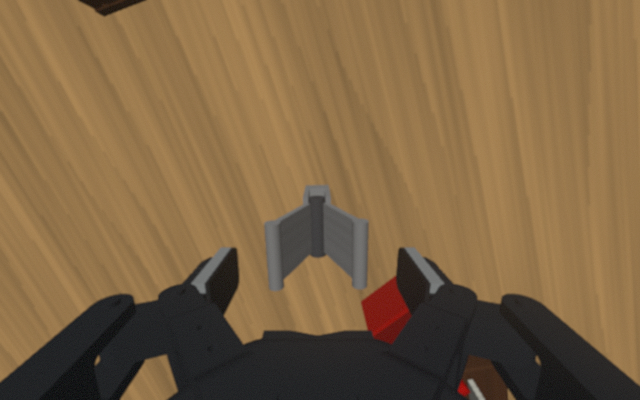

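Run:
```python
from h import *
from scipy.spatial.transform import Rotation as R
d=load('w9');s=ctrl.state();M=R.from_rotvec(s['tcp_rot']).as_matrix();p=s['ee_pos']
for q in [(265,222),(368,221),(270,290),(366,287)]:
    P=onz(d,q,86);print((M.T@(P-p)).round(1))
for y in (-11,0,11): print(y,[np.round(proj(d,p+M@np.array([x,y,0])),0) for x in (-6,-13,-32)],[np.round(proj(d,p+M@np.array([-13,y,z])),0) for z in (-40,40)])
```

```text
[ -5.2  18.6 -26.2]
[-5.3 19.1 24.8]
[ -5.2 -19.3 -25.3]
[ -5.3 -17.5  25.4]
-11 [array([318., 277.]), array([318., 284.]), array([318., 307.])] [array([237., 284.]), array([399., 284.])]
0 [array([318., 257.]), array([318., 263.]), array([318., 284.])] [array([236., 263.]), array([400., 264.])]
11 [array([318., 237.]), array([318., 242.]), array([318., 260.])] [array([234., 242.]), array([402., 242.])]
```

Call:
jog_arm([
  {"tx": 17,"ty": 0,"tz": 0,"ax": 0,"ay": 0,"az": 0,"gripper": 72},
  {"tx": 0,"ty": 0,"tz": 0,"ax": 0,"ay": 0,"az": 0,"gripper": 64},
  {"tx": 0,"ty": 0,"tz": 0,"ax": 0,"ay": 0,"az": 0,"gripper": 56},
  {"tx": 0,"ty": 0,"tz": 0,"ax": 0,"ay": 0,"az": 0,"gripper": 54},
])

```text
clock: 12.8
ee_pos: [490.2, 235.3, 64.4]
tcp_rot: [0.247, 1.556, -0.246]
force: [0.3, 0.1, -0.1]
grip_width: 0.634
```

Call:
jog_arm([
  {"tx": -1,"ty": 0,"tz": 0,"ax": 0,"ay": 0,"az": 0,"gripper": 50},
  {"tx": -1,"ty": 0,"tz": 0,"ax": 0,"ay": 0,"az": 0,"gripper": 46},
  {"tx": -1,"ty": 0,"tz": 0,"ax": 0,"ay": 0,"az": 0,"gripper": 42},
  {"tx": 0,"ty": 0,"tz": 0,"ax": 0,"ay": 0,"az": 0,"gripper": 42},
])

```text
clock: 13.3
ee_pos: [490.1, 235.2, 67.0]
tcp_rot: [0.247, 1.556, -0.246]
force: [0.6, -0.7, 4.4]
grip_width: 0.496
```

Run:
```python
from h import *
d=cap('wrist','w10');cap('side','s10')
cv2.imwrite('pics/s10c.png',cv2.resize(cv2.imread('pics/s10.png')[100:220,250:370],None,fx=5,fy=5,interpolation=cv2.INTER_CUBIC))
```

```text
(no output)
```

View pics/w10.png

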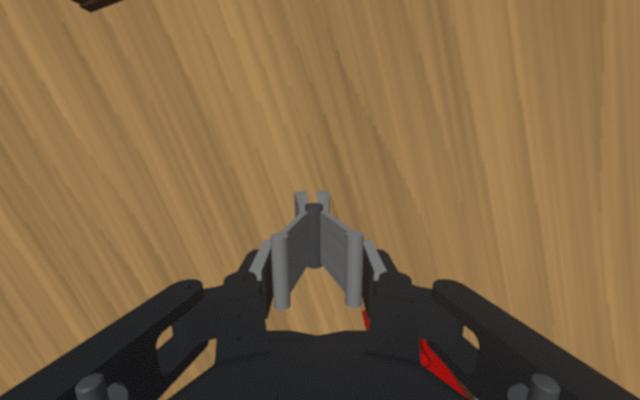

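View pics/s10c.png

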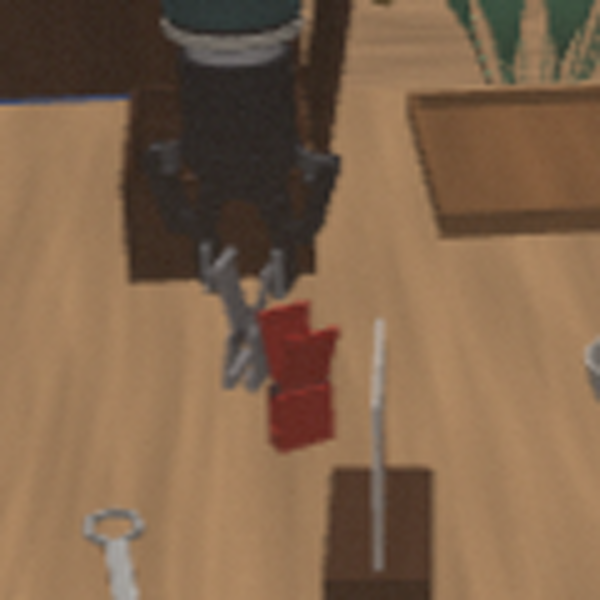

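Call:
jog_arm([
  {"tx": -0.5,"ty": 0,"tz": 0,"ax": 0,"ay": 0,"az": 0,"gripper": 38},
  {"tx": -0.5,"ty": 0,"tz": 0,"ax": 0,"ay": 0,"az": 0,"gripper": 34},
  {"tx": -1,"ty": 0,"tz": 0,"ax": 0,"ay": 0,"az": 0,"gripper": 30},
  {"tx": -1,"ty": 0,"tz": 0,"ax": 0,"ay": 0,"az": 0,"gripper": 26},
  {"tx": 0,"ty": 0,"tz": 0,"ax": 0,"ay": 0,"az": 0,"gripper": 20},
  {"tx": 0,"ty": 0,"tz": 0,"ax": 0,"ay": 0,"az": 0,"gripper": 15},
  {"tx": 0,"ty": 0,"tz": 0,"ax": 0,"ay": 0,"az": 0,"gripper": 15},
])

```text
clock: 14.28
ee_pos: [490.3, 235.2, 70.2]
tcp_rot: [0.247, 1.556, -0.246]
force: [-0.6, -0.2, 7.6]
grip_width: 0.243
```

Run:
```python
from h import *
d=cap('wrist','w11');print(ctrl.state()['force'])
```

```text
[-0.61913472 -0.52360872  6.65073383]
```

View pics/w11.png

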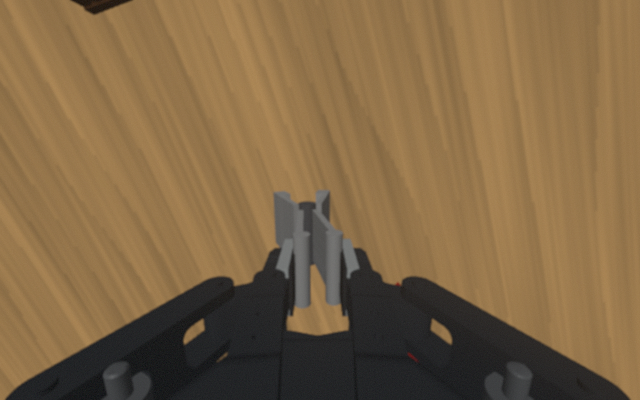

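Call:
jog_arm([
  {"tx": -5,"ty": 0,"tz": 0,"ax": 0,"ay": 0,"az": 0,"gripper": 15},
  {"tx": -20,"ty": 0,"tz": 0,"ax": 0,"ay": 0,"az": 0,"gripper": 15},
  {"tx": -40,"ty": 0,"tz": 0,"ax": 0,"ay": 0,"az": 0,"gripper": 15},
  {"tx": -50,"ty": 0,"tz": 0,"ax": 0,"ay": 0,"az": 0,"gripper": 15},
  {"tx": -40,"ty": 0,"tz": 0,"ax": 0,"ay": 0,"az": 0,"gripper": 15},
  {"tx": 0,"ty": 0,"tz": 0,"ax": 0,"ay": 0,"az": 0,"gripper": 15},
  {"tx": 0,"ty": 0,"tz": 0,"ax": 0,"ay": 0,"az": 0,"gripper": 15},
])

```text
clock: 15.2
ee_pos: [489.7, 235.1, 224.8]
tcp_rot: [0.246, 1.557, -0.247]
force: [0.1, 0.3, -2.1]
grip_width: 0.242
```

Run:
```python
from h import *
d=cap('wrist','w12');cap('side','s12');cap('scene','sc12');print(ctrl.state()['force'])
A=cv2.imread('pics/s12.png')[60:180,240:360];B=cv2.imread('pics/sc12.png')[180:340,340:500]
cv2.imwrite('pics/m12.png',np.hstack([cv2.resize(A,(400,400),interpolation=cv2.INTER_CUBIC),cv2.resize(B,(400,400),interpolation=cv2.INTER_CUBIC)]))
```

```text
[-0.16392736  0.29193051 -0.48648633]
```

View pics/w12.png

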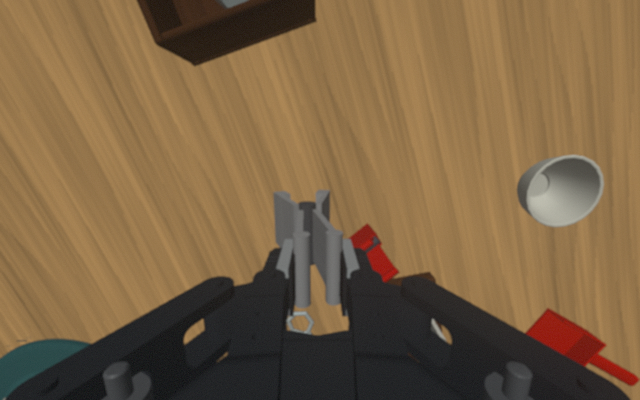

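View pics/m12.png

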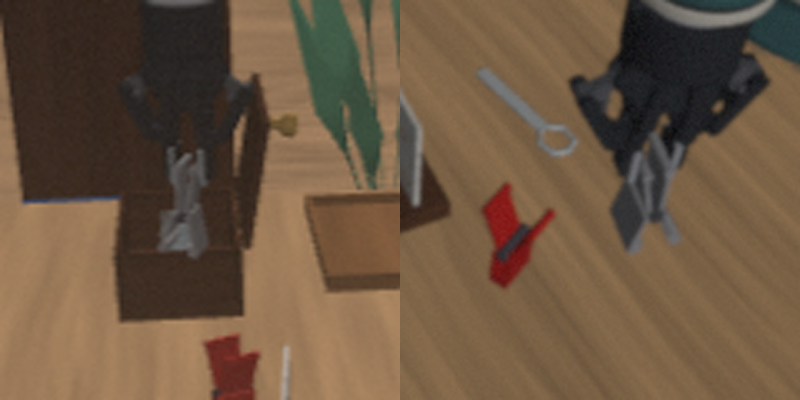

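Run:
```python
from h import *
from scipy.spatial.transform import Rotation as R
d=load('w12');s=ctrl.state();M=R.from_rotvec(s['tcp_rot']).as_matrix();p=s['ee_pos']
cv2.imwrite('pics/w12c.png',cv2.resize(cv2.imread('pics/w12.png')[170:320,250:380],None,fx=5,fy=4,interpolation=cv2.INTER_CUBIC))
print('rolls ends', [ (M.T@(onz(d,q,p[2]+20)-p)).round(1) for q in [(294,233),(310,233),(326,231),(341,231),(295,306),(340,303)]])
for ph in (0,-.1,-.15,-.2):
    c,sn=np.cos(ph),np.sin(ph);u=np.array([c,0,sn]);v=np.array([-sn,0,c]);r=np.array([-20,0,0.])
    q=lambda y,a,b:np.round(proj(d,p+M@(r+u*a+v*b+np.array([0,y,0]))),0)
    print(ph,'pivot+-20',q(20,48.5,0),q(-20,48.5,0),'tips +20',q(20,88.6,-12.4),q(20,88.6,12.4))
```

```text
rolls ends [array([-20. ,  18. , -10.2]), array([-20. ,  18. ,  -2.9]), array([-20. ,  19. ,   4.4]), array([-20. ,  19. ,  11.2]), array([-20. , -20.1, -10.5]), array([-20. , -18.4,  11.5])]
0 pivot+-20 [317. 203.] [317. 262.] tips +20 [300. 189.] [333. 189.]
-0.1 pivot+-20 [309. 203.] [309. 262.] tips +20 [288. 190.] [321. 189.]
-0.15 pivot+-20 [305. 203.] [305. 262.] tips +20 [282. 190.] [315. 189.]
-0.2 pivot+-20 [301. 203.] [302. 262.] tips +20 [276. 191.] [309. 189.]
```

View pics/w12c.png

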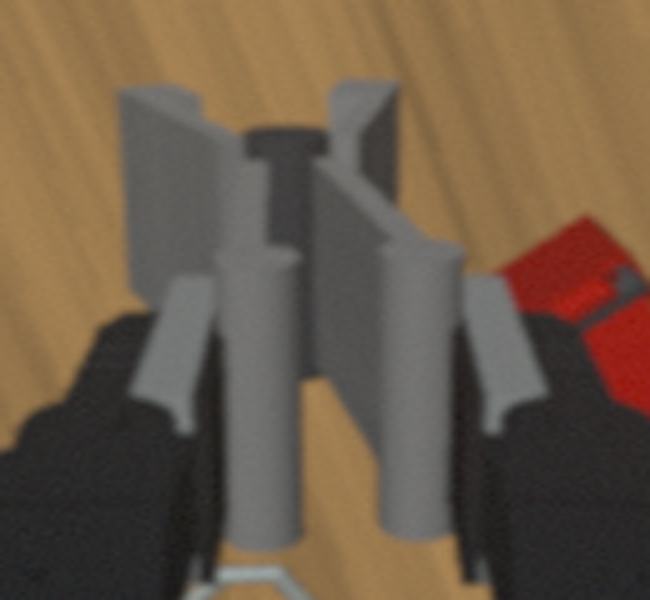

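Run:
```python
from h import *
A=cv2.imread('pics/s12.png')[150:240,290:380];B=cv2.imread('pics/sc12.png')[190:280,300:390]
cv2.imwrite('pics/m12b.png',np.hstack([cv2.resize(A,(400,400),interpolation=cv2.INTER_CUBIC),cv2.resize(B,(400,400),interpolation=cv2.INTER_CUBIC)]))
```

```text
(no output)
```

View pics/m12b.png

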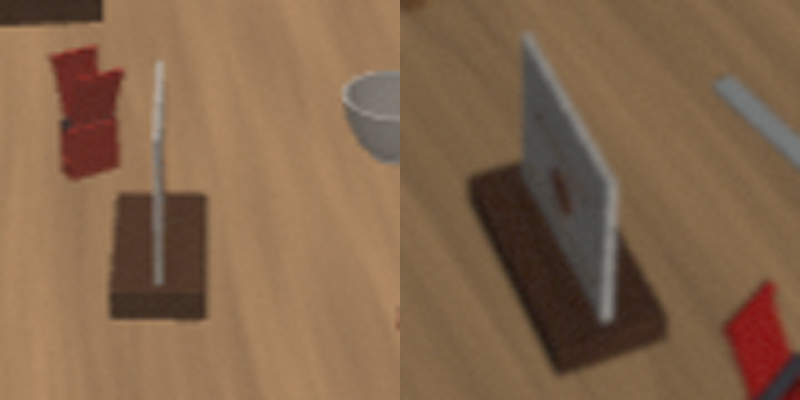

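Run:
```python
from h import *
s=load('s12');c=load('sc12')
f=400/90
fs=lambda x,y:((x+.5)/f+289.5,(y+.5)/f+149.5)
fc=lambda x,y:((x-400+.5)/f+299.5,(y+.5)/f+189.5)
print('side far/near',onz(s,fs(160,62),130).round(1),onz(s,fs(158,138),130).round(1))
print('scene',onz(c,fc(528,36),130).round(1),onz(c,fc(612,182),130).round(1))
print('tri',two(s,fs(160,62),c,fc(612,182)),two(s,fs(158,138),c,fc(528,36)))
```

```text
side far/near [569.  56. 130.] [559.5 -49.9 130. ]
scene [557.4 -48.6 130. ] [568.2  56.7 130. ]
tri (array([568.61711909,  56.61748303, 129.89211712]), np.float64(0.9157930344263897)) (array([558.51152507, -48.75302779, 129.77001118]), np.float64(2.233602195216149))
```

Call:
jog_arm([
  {"tx": -15,"ty": 0,"tz": 0,"ax": -6.5,"ay": 0,"az": 0,"gripper": 15},
  {"tx": -15,"ty": 0,"tz": 0,"ax": -6,"ay": 0,"az": 0,"gripper": 15},
  {"tx": 0,"ty": -32,"tz": 14,"ax": 0,"ay": 0,"az": 0,"gripper": 15},
  {"tx": 0,"ty": -32,"tz": 14,"ax": 0,"ay": 0,"az": 0,"gripper": 15},
  {"tx": 0,"ty": -32,"tz": 14,"ax": 0,"ay": 0,"az": 0,"gripper": 15},
  {"tx": 0,"ty": -32,"tz": 14,"ax": 0,"ay": 0,"az": 0,"gripper": 15},
  {"tx": 0,"ty": -32,"tz": 14,"ax": 0,"ay": 0,"az": 0,"gripper": 15},
  {"tx": 0,"ty": -32,"tz": 14,"ax": 0,"ay": 0,"az": 0,"gripper": 15},
  {"tx": 0,"ty": -32,"tz": 14,"ax": 0,"ay": 0,"az": 0,"gripper": 15},
  {"tx": 0,"ty": 0,"tz": 0,"ax": 0,"ay": -3.5,"az": 0,"gripper": 15},
  {"tx": 0,"ty": 0,"tz": 0,"ax": 0,"ay": -3.5,"az": 0,"gripper": 15},
  {"tx": 0,"ty": 0,"tz": 0,"ax": 0,"ay": 0,"az": 0,"gripper": 15},
  {"tx": 0,"ty": 0,"tz": 0,"ax": 0,"ay": 0,"az": 0,"gripper": 15},
])

```text
clock: 16.98
ee_pos: [565.9, 2.9, 254.5]
tcp_rot: [0.07, 1.449, -0.078]
force: [-0.5, -0.9, -0.4]
grip_width: 0.244
```

Run:
```python
from h import *
from scipy.spatial.transform import Rotation as R
d=cap('wrist','w13');cap('side','s13');cap('scene','sc13');s=ctrl.state();print(s['ee_pos'],R.from_rotvec(s['tcp_rot']).as_matrix().round(3))
A=cv2.imread('pics/s13.png')[110:230,265:385];B=cv2.imread('pics/sc13.png')[120:270,270:420]
cv2.imwrite('pics/m13.png',np.hstack([cv2.resize(A,(400,400),interpolation=cv2.INTER_CUBIC),cv2.resize(B,(400,400),interpolation=cv2.INTER_CUBIC)]))
```

```text
[566.22553484   2.89209996 254.56136156] [[ 0.12   0.096  0.988]
 [-0.012  0.995 -0.095]
 [-0.993 -0.     0.121]]
```

View pics/m13.png

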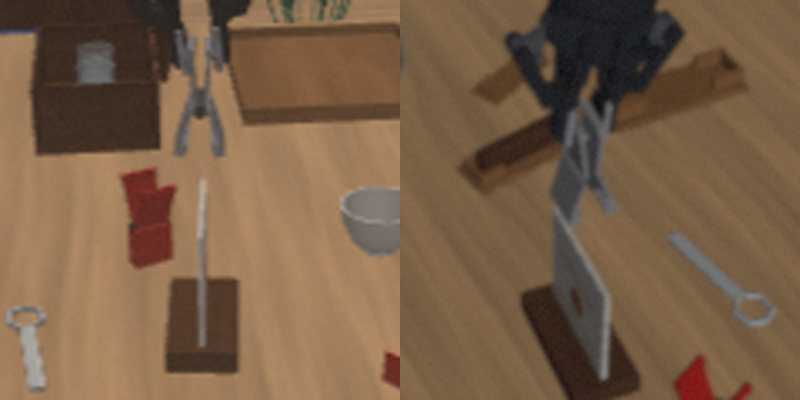

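View pics/w13.png

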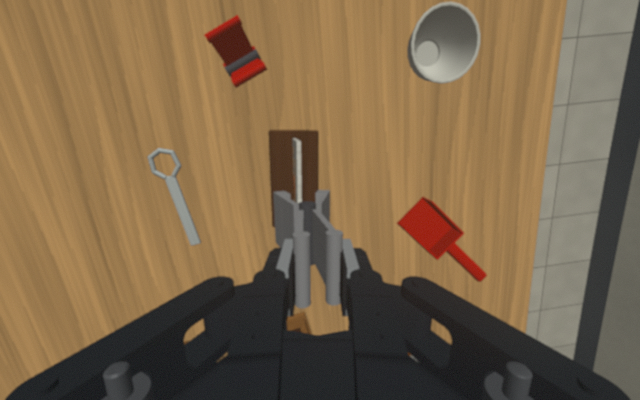

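Run:
```python
from h import *
s=load('s13')
for q in [(176,153),(186,153),(213,155),(225,155),(200,88),(203,182)]:
    o,v=ray(s,((q[0]+.5)*.3+264.5,(q[1]+.5)*.3+109.5));P=o+v*((-17 if q!=(203,182) else 56)-o[1])/v[1];print(q,P.round(1))
```

```text
(176, 153) [541.7 -17.  191.1]
(186, 153) [549.9 -17.  190.7]
(213, 155) [572.1 -17.  187.8]
(225, 155) [581.9 -17.  187.3]
(200, 88) [562.1 -17.  246.7]
(203, 182) [568.8  56.  127.8]
```

Call:
jog_arm([
  {"tx": 20,"ty": 0,"tz": -2.4,"ax": 0,"ay": 0,"az": 0,"gripper": 15},
  {"tx": 20,"ty": 0,"tz": -2.4,"ax": 0,"ay": 0,"az": 0,"gripper": 15},
  {"tx": 10,"ty": 0,"tz": -1.2,"ax": 0,"ay": 0,"az": 0,"gripper": 15},
  {"tx": 0,"ty": 0,"tz": 0,"ax": 0,"ay": 0,"az": 0,"gripper": 15},
])

```text
clock: 17.62
ee_pos: [565.8, 2.8, 203.2]
tcp_rot: [0.069, 1.449, -0.079]
force: [-0.0, -0.4, -0.8]
grip_width: 0.24
```

Run:
```python
from h import *
d=cap('wrist','w14');cap('side','s14');cap('scene','sc14');s=ctrl.state();print(s['ee_pos'],s['force'])
A=cv2.imread('pics/s14.png')[130:230,275:375];B=cv2.imread('pics/sc14.png')[150:270,290:410]
cv2.imwrite('pics/m14.png',np.hstack([cv2.resize(A,(400,400),interpolation=cv2.INTER_CUBIC),cv2.resize(B,(400,400),interpolation=cv2.INTER_CUBIC)]))
```

```text
[566.42270642   2.79635022 205.1422696 ] [ 0.17046505 -0.59584794 -1.12892204]
```

View pics/m14.png

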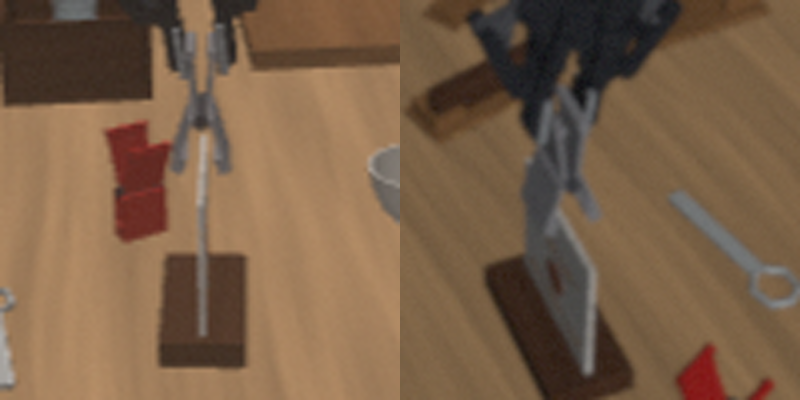

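Call:
jog_arm([
  {"tx": 8,"ty": 0,"tz": -0.5,"ax": 0,"ay": 0,"az": 0,"gripper": 15},
  {"tx": 10,"ty": 0,"tz": -1.2,"ax": 0,"ay": 0,"az": 0,"gripper": 15},
  {"tx": 10,"ty": 0,"tz": -1.2,"ax": 0,"ay": 0,"az": 0,"gripper": 15},
  {"tx": 0,"ty": 0,"tz": 0,"ax": 0,"ay": 0,"az": 0,"gripper": 15},
  {"tx": 0,"ty": 0,"tz": 0,"ax": 0,"ay": 0,"az": 0,"gripper": 15},
])

```text
clock: 18.4
ee_pos: [566.8, 2.8, 176.5]
tcp_rot: [0.07, 1.447, -0.079]
force: [-0.6, -0.2, -0.8]
grip_width: 0.245
```

Run:
```python
from h import *
d=cap('wrist','w15');cap('side','s15');cap('scene','sc15');s=ctrl.state();print(s['ee_pos'],s['force'])
A=cv2.imread('pics/s15.png')[130:230,275:375];B=cv2.imread('pics/sc15.png')[150:270,290:410]
cv2.imwrite('pics/m15.png',np.hstack([cv2.resize(A,(400,400),interpolation=cv2.INTER_CUBIC),cv2.resize(B,(400,400),interpolation=cv2.INTER_CUBIC)]))
cv2.imwrite('pics/w15c.png',cv2.resize(cv2.imread('pics/w15.png')[110:320,250:380],None,fx=4,fy=2.8,interpolation=cv2.INTER_CUBIC))
b=load('s15')
for q in [(172,0),(200,0)]: pass
```

```text
[566.87697217   2.7574318  176.70864085] [ 0.29661471  0.40195554 -0.34857967]
```

View pics/m15.png

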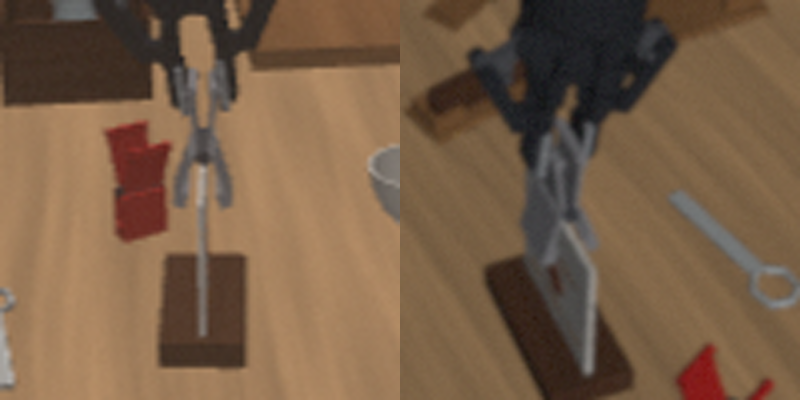

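View pics/w15c.png

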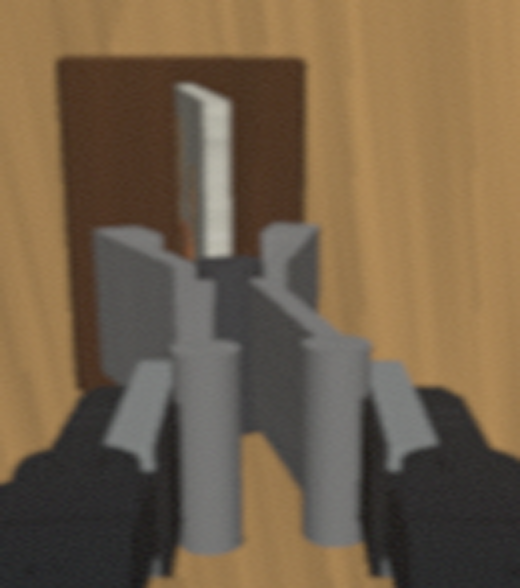

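Run:
```python
from h import *
b=load('s15')
for q in [(178,203),(186,200),(219,203),(228,205),(202,168)]:
    o,v=ray(b,((q[0]+.5)*.25+274.5,(q[1]+.5)*.25+129.5));P=o+v*(-17-o[1])/v[1];print(q,P.round(1))
s=ctrl.state();print(s['ee_pos'],s['dq'].round(3),s['force'],s['clock'])
print(ctrl.finish_job())
```

```text
(178, 203) [544.7 -17.  113.9]
(186, 200) [550.4 -17.  116. ]
(219, 203) [573.8 -17.  112.3]
(228, 205) [580.2 -17.  110.3]
(202, 168) [562.1 -17.  140.8]
[566.87697217   2.7574318  176.70864085] [ 0.001 -0.001  0.002 -0.    -0.001  0.002] [ 0.29661471  0.40195554 -0.34857967] 18.55
the job is handed in; nothing more can be done
None
```

I handed the job in at 18.55 s, and every check I made looked good; the station gives no verdict.

**What was done**
- **Cap rail:** I lifted it off the card and set it in the correct rail rest, the 130 mm one of the three. I let it go there once it touched the plate, with about 7 N on the wrist.
- **Clip:** I pinched the steel clip by its rolled ends, squeezed it to its stop and lifted it. It was leaning about 0.12 rad in the fingers, so I tilted the tool 7° to bring it upright. I then lowered it over the middle of the card's bare top edge.

**Last checks**
- **Cap rail:** The side and scene pictures after release show it upright on the plate, inside the walls.
- **Jaws:** The last side picture puts the inner jaw edges at x ≈ 550 and 574, with the card's mid-plane there at about 562. That is roughly 12 mm clear on each side, and the tips are about 14–22 mm below the card's edge.
- **Pivot and steadiness:** The pivot should be within a few mm of mid-edge, going by the tool position. The wrist force was noise only (under 0.6 N), the arm was at rest, and the card had not visibly moved.

**Disagreements**
- Height estimates for the tips differ: about 108 mm from arm geometry and 110–116 mm from the picture. Both are within the allowed band.
- Camera and arm positions differed by up to about 2 mm, as the calibration allows.

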